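Snap the retaining cap onto the ribbon dispenser

ROBOT

A 6-joint arm with a two-finger parallel gripper is mounted at the origin on a cart in front of the work surface, level with it; the furniture and walls round the work are solid. World frame = base frame: x ahead of the robot, y to its left, z up, the work surface at z = 0. Lengths are in m, angles in rad, forces in N, time in s.
With the tool pointing down it reaches from about 0.4 to 0.825 m from the base axis. Payload 7 kg.
Tool frame: the origin (TCP) lies on the front face of the gripper's body, between the roots of the fingers; the fingertips stand 66 mm ahead of it and the grasp point (between the pads) lies 47 mm ahead of it (hold_point_z is the distance from the TCP to the grasp point, in m); z points along the fingers, y is the direction in which the jaws open and shut (so a half turn about z gives the same grasp; the last joint's range is limited). The gripper opens to 88 mm and grips with 3 to 60 N. Pads are 19 mm wide; open, the fingers measure 130 mm over their backs; the gripper's body (78 mm by 193 mm) begins 47 mm behind the grasp point.
Start: joints at [0.288, 0.359, 0.012, 0, -1.224, -0.288], TCP at [0.675, -0, 0.292] pointing down, gripper open.
Joint ranges: [-3.07, 3.07], [-1.43, 2.12], [-1.02, 1.25], [-3.03, 1.67], [-3.05, -0], [-3.03, 3.03]. Speed limits (rad/s): [2.39, 2.39, 3.01, 3.14, 3.14, 3.14].

INTERFACE

Orientations are given as a unit quaternion [x, y, z, w].
In Python, from cell import observe, camera, hand_in, boxes_of, pinpoint, hold_point_z gives the robot as it stands.
- The arm moves only by the shell command python3 -m creep 'ROWS' [FORCE]. ROWS is text: rows parted by semicolons, each of 7 numbers parted by spaces: the shift along the tool's x, y, z in cm, then the turn, a rotation vector about the tool's x, y, z in degrees, then the gripper's target within -1 to 1 (shut at 1, half-way at 0, fully open at -1). In form: x y z rx ry rz gripper; .... A call has 1 to 20 rows; each row is the pose to reach, as a shift and turn from the pose commanded when the call began, along the tool's axes at that moment; what a row does not reach only later rows make up. A row lasts 1/12 s, in which the tool goes at most 41.7 mm and 7.16 degrees, less where a joint would pass 70% of its speed; a pose out of reach is approached as far as the arm can. A call with a gripper value outside its range is refused whole. The fingers move at their own pace and stop on an object; FORCE is the grip in N (left out, the last holds). Time passes only in rows, so rows that repeat a pose let the fingers close. It gives the time, the measured TCP pose, the force and the opening at its end, in the units of the state.
- observe(): the state, without advancing time (a new reading comes with each control period).
- camera(name): name is "scene" or "side" or "wrist"; returns a dict with "image" (420x560x3 uint8, red, green, blue), "fx", "fy", "cx", "cy" (pixels), "R" (3x3) and "t" (3): a world point X has camera coordinates R X + t; the wrist camera has in their place "T_tool_cam" (4x4, takes a point from camera to tool coordinates, whose origin is the TCP and whose axes are the flange's). Camera axes: x right, y down, z forward; pixel columns grow to the right and rows downward; lengths in m; the calibration is good to about 2 mm. The wrist camera is an equidistant fisheye: a pixel r from the principal point sees the ray r / f radians off the axis. A picture is of the moment at which its call begins: read the wrist's pose just before it. There is no depth.
- hand_in(): hands the job in, once; it reports no verdict.
Trained networks look in a picture, given as the dict that the camera call returned (one of the last four; its "shot" number tells which), for a name from the list of things; names that differ only in an ending like _2 or _b are one class to them, and where a whole thing is asked for, a point or a joint stands for the part that bears it (a point fixed in the world has none). Each returns a list of dicts, best first, with "conf" (0 to 1); they miss things now and then, are a little off and sometimes report something else, mostly with a low value. They report only what shows in the picture. A call takes as long as a camera call.
- boxes_of(picture, thing): "rect" ([left, top, right, bottom] in pixels, round what is visible of it).
- pinpoint(picture, thing): "uv" ([column, row] in pixels: a listed point, or the origin of a listed thing).
The state is a dict: "clock": time; "joints": joint angles; "joint_velocities": joint speeds; "effort": joint torques, N m; "ee_pos": TCP position; "orientation": TCP orientation; "wrist_force": force on the tool from outside, world axes, zero at the start; "ft_torque": the same for the moment, N m; "finger_gap": opening from 0.0 (shut) to 1.0 (fully open).
Only numpy, scipy, OpenCV 4.12 (cv2) and the standard library are available. Lean on these libraries where they do the work, as an engineer would, in place of code of your own. Each camera call takes 0.05 s, during which the arm holds its last target.

TASK

Please finish loading the gift-ribbon dispenser: swing its brake arm well clear of the spool, pick up the loose snap cap and press it onto the spindle, past the click, until its flange sits flat on the spool. Do not let go afterwards: finish with the gripper still on the cap, holding it pressed firmly down while I thread the ribbon. Leave the other things on the counter where they are.

Things in the scene. Friction and masses are not known exactly. Their poses are not given: they have to be found in the camera images.
- snap_cap: loose grey plastic snap cap, a round knob with a flange: 28 mm high in all, 45 g, standing open side down on the counter. Origin at the centre of its underside, z up. Flange 42 mm in diameter, from 0 to 6 mm above the origin; above it a ribbed grip 28 mm in diameter up to 28 mm. Underneath, a mouth 17 mm wide and 3.5 mm deep, then a bore 21.6 mm wide up to 17.5 mm above the origin. Round about z, so its yaw does not matter
- dispenser: counter-top ribbon dispenser, fixed to the counter: dark steel base 120 x 82 x 16 mm carrying a ribbon spool 62 mm in diameter with its axis upright. Origin on the counter under the spool's axis; z up; x points from the spindle towards the brake post (54 mm behind the spindle, 19 mm thick at the top, up to 89 mm above the counter); the base reaches from x = -44 mm to +76 mm. On its +y side (37 mm from the axis) a wire ribbon guide, 42 mm high
- spindle_seat (a point): centre of the spool's top flange, 40 mm above the counter, where the cap's underside must come to rest. The bare upright spindle end stands up from here: 15 mm in diameter, 15.5 mm high, the last 3 mm tapering to 9 mm
- latch_ring (a point): on the spindle's axis, 8.5 mm above the seat, level with four sprung balls that stand 3 mm out of the spindle. The cap's mouth meets them with its underside 12 mm above the seat; some 8 to 14 N push it over them, at about 9 mm the push needed drops (the click), and the cap must be pressed on down to 0
- brake_arm (a joint): turn of the brake arm about the upright brake post, rad: 0 = straight over the spindle, growing as it swings open anticlockwise seen from above (its handle goes from the -x side of the post towards the dispenser's -y side), up to a stop at 1.75. Light friction (about 1 N at the handle) keeps it where it is left. The arm is a level steel bar 12 mm wide with a rubber pad beneath; its underside is 77 mm above the counter, the pad's 71 mm
- brake_handle (a point): middle of the black upright handle at the free end of the brake arm: 15 mm in diameter, from 82 to 103.5 mm above the counter, 88 mm from the pivot
- brake_pivot (a point): on the axis of the brake arm's post, 80 mm above the counter
- gift_box_open: open presentation box of pralines between the cap and the dispenser, fixed to the counter: 115 x 157 mm, 39 mm high, its lid standing open at the rear up to about 150 mm above the counter; pass above it. Origin at the centre of its underside
- mini_box: small ribboned gift box, 55 x 55 x 43 mm, to be left alone; origin at the centre of its underside
- bell: counter bell, 82 mm in diameter, 56 mm high, to be left alone; origin at the centre of its underside
- seal_stamp: upright stamp with a turned handle, 25 mm in diameter, 66 mm high, to be left alone; origin at the centre of its underside
- sticker_roll: flat white roll of paper seals, 61 mm in diameter, 21 mm high, to be left alone; origin at the centre of its underside

How it is judged:
On the way, in this order (a step that is already met when the one before it is completed fails the run):
1. the brake arm is swung clear of the spool, at least 1.0 rad open (value of joint brake_arm above 1 rad), for 0.2 s.
2. the cap has snapped over the balls of the spindle (z of snap_cap in the frame of spindle_seat below 0.004 m and horizontal distance between snap_cap and spindle_seat below 0.003 m), for 0.1 s.
At the end, for the whole second after the job is handed in: the cap sits on the spindle, flange flat on the spool (within 1.5 mm in height, 3 mm sideways, 0.07 rad of tilt), and the fingers are still on it, pressing it down on the spool with more than 3 N, through the last second; the brake arm is at least 1.0 rad open (z of snap_cap in the frame of spindle_seat below 0.0015 m and horizontal distance between snap_cap and spindle_seat below 0.003 m and angle between snap_cap's own z axis and vertical below 0.07 rad and contact force between snap_cap and dispenser above 3 N and contact force between the fingers and snap_cap above 2 N and value of joint brake_arm above 1 rad); the arm keeps its last pose, push and grip.
It fails at once if a bystander (gift box, bell, stamp, sticker roll) is shifted by more than 30 mm (distance of any of mini_box, bell, seal_stamp, sticker_roll from where it was at the start of the episode above 0.03 m).
It also fails if it takes over 53 s, if anything falls off the work surface, if the arm or the gripper's body presses on something with over 40 N, if the wrist force passes 120 N, or if a joint passes its speed limit or range.

## Working session

There is one attempt and no reset: what is moved stays moved. The work goes in short steps, Python scripts to look and compute and a shell command to move; the robot and the scene stay as the last step left them, time stands still between calls to the robot, and variables do not carry over. Pictures are saved under pics/ and viewed, and the job is handed in when it is done.

```bash
ls; mkdir -p pics; cat > h.py <<'E'
import numpy as np, cv2, json
from cell import observe, camera, hand_in, boxes_of, pinpoint, hold_point_z
def save(c,n,pts=[]):
    im=cv2.cvtColor(np.ascontiguousarray(c["image"]),cv2.COLOR_RGB2BGR)
    for p in pts: cv2.drawMarker(im,(int(p[0]),int(p[1])),(0,0,255),cv2.MARKER_CROSS,8,1)
    cv2.imwrite("pics/"+n+".png",im)
def ray(c,uv):
    R=np.array(c["R"]);t=np.array(c["t"])
    d=R.T@np.array([(uv[0]-c["cx"])/c["fx"],(uv[1]-c["cy"])/c["fy"],1.]);return -R.T@t,d/np.linalg.norm(d)
def atz(c,uv,z):
    o,d=ray(c,uv);return o+d*(z-o[2])/d[2]
def tri(rs):
    A=sum(np.eye(3)-np.outer(d,d) for o,d in rs);b=sum((np.eye(3)-np.outer(d,d))@o for o,d in rs)
    return np.linalg.solve(A,b)
E
python3 - <<'E'
from h import *
np.set_printoptions(precision=4,suppress=True)
print(observe(),hold_point_z)
zs=dict(snap_cap=0,dispenser=0,spindle_seat=.04,latch_ring=.0485,brake_handle=.093,brake_pivot=.08,gift_box_open=0,mini_box=0,bell=0,seal_stamp=0,sticker_roll=0)
rs={}
for n in("scene","side"):
    c=camera(n);pts=[]
    for k,z in zs.items():
        r=pinpoint(c,k)[:2]
        for q in r: print(n,k,np.array(q["uv"]).round(1),round(q["conf"],2),atz(c,q["uv"],z))
        if r: rs.setdefault(k,[]).append(ray(c,r[0]["uv"]));pts.append(r[0]["uv"])
    save(c,n+"0",pts)
for k,v in rs.items():
    if len(v)>1: print(k,tri(v))
E
```

```text
pics
{'clock': 0.0, 'joints': array([ 0.2881,  0.3594,  0.0111, -0.0004, -1.2241, -0.2881]), 'joint_velocities': array([-0.0001, -0.0003,  0.0001, -0.0005, -0.0009,  0.001 ]), 'effort': array([ -0.0008, -58.2727,  29.3058,   6.9975,   0.0069,  -0.0002]), 'ee_pos': array([ 0.6746, -0.    ,  0.2912]), 'orientation': array([-0.7071,  0.7072,  0.0005, -0.0006]), 'wrist_force': array([ 0.7202,  0.8449, -0.6824]), 'ft_torque': array([ 0.0249, -0.0265,  0.0203]), 'finger_gap': 0.9991089606301737} 0.0468
scene snap_cap [186.5 231.4] 0.51 [0.4612 0.2264 0.    ]
scene dispenser [273.  256.6] 0.93 [ 0.5179 -0.1104  0.    ]
scene dispenser [186.8 234.8] 0.19 [0.4467 0.2096 0.    ]
scene latch_ring [267.1 243.1] 0.64 [ 0.5121 -0.093   0.0485]
scene brake_handle [270.4 238.2] 0.55 [ 0.4881 -0.1263  0.093 ]
scene brake_handle [287.6 226.3] 0.33 [ 0.5725 -0.1294  0.093 ]
scene brake_pivot [286.4 227.8] 0.59 [ 0.5797 -0.1194  0.08  ]
scene mini_box [209.6 208.7] 0.59 [0.6225 0.2707 0.    ]
scene bell [278.4 225.7] 0.67 [ 0.6757 -0.0138  0.    ]
scene seal_stamp [267.5 218.1] 0.65 [0.6943 0.0495 0.   
[... 360 characters left out ...]
]
side brake_handle [246.4 237.4] 0.27 [0.6142 0.0521 0.093 ]
side brake_pivot [287.1 210.5] 0.78 [ 0.5754 -0.117   0.08  ]
side mini_box [208.3 313.1] 0.67 [0.6006 0.2715 0.    ]
side bell [245.4 238.6] 0.55 [ 0.6651 -0.0147  0.    ]
side seal_stamp [222.5 248.4] 0.46 [0.703  0.0554 0.    ]
side sticker_roll [371.  184.8] 0.77 [ 0.4288 -0.4518  0.    ]
side sticker_roll [243.7 239.9] 0.35 [ 0.6666 -0.0073  0.    ]
snap_cap [0.448  0.2145 0.0088]
dispenser [ 0.526  -0.1046 -0.0066]
latch_ring [ 0.5197 -0.0896  0.0456]
brake_handle [ 0.4879 -0.12    0.0843]
brake_pivot [ 0.5777 -0.1193  0.0793]
mini_box [0.6095 0.2666 0.0004]
bell [ 0.6682 -0.0164  0.0015]
seal_stamp [ 0.7027  0.0543 -0.0038]
```

View pics/scene0.png

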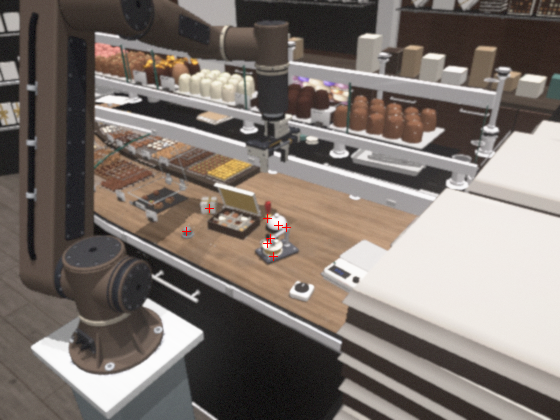

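View pics/side0.png

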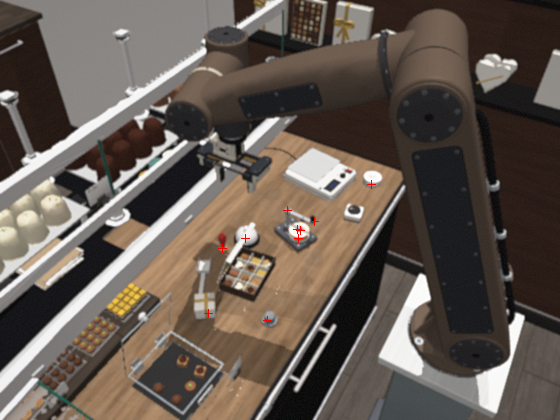

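```bash
cat >> h.py <<'E'
from scipy.spatial.transform import Rotation as Ro
def wray(c,o,uv):
    v=np.array([uv[0]-c["cx"],uv[1]-c["cy"]]);r=np.hypot(*v);th=r/c["fx"]
    d=np.array([np.sin(th)*v[0]/r,np.sin(th)*v[1]/r,np.cos(th)])
    T=np.array(c["T_tool_cam"]);R=Ro.from_quat(o["orientation"]).as_matrix()
    return np.array(o["ee_pos"])+R@T[:3,3], R@T[:3,:3]@d
def wz(c,o,uv,z):
    p,d=wray(c,o,uv);return p+d*(z-p[2])/d[2]
def wproj(c,o,X):
    T=np.linalg.inv(np.array(c["T_tool_cam"]));R=Ro.from_quat(o["orientation"]).as_matrix()
    p=T[:3,:3]@(R.T@(np.array(X)-o["ee_pos"]))+T[:3,3]
    th=np.arctan2(np.hypot(p[0],p[1]),p[2]);a=np.arctan2(p[1],p[0])
    return c["cx"]+c["fx"]*th*np.cos(a),c["cy"]+c["fx"]*th*np.sin(a)
E
python3 - <<'E'
from h import *
np.set_printoptions(precision=4,suppress=True)
zs=dict(snap_cap=0,dispenser=0,spindle_seat=.04,latch_ring=.0485,brake_handle=.093,brake_pivot=.08,gift_box_open=0,bell=0,seal_stamp=0,sticker_roll=0)
o=observe();c=camera("wrist");pts=[]
for k,z in zs.items():
    for q in pinpoint(c,k)[:2]:
        print(k,np.array(q["uv"]).round(1),round(q["conf"],2),wz(c,o,q["uv"],z));pts.append(q["uv"])
save(c,"wrist0",pts)
E
```

```text
spindle_seat [426.  102.8] 0.6 [ 0.5219 -0.1007  0.04  ]
latch_ring [428.   99.9] 0.95 [ 0.5234 -0.1034  0.0485]
brake_handle [479.6  89.5] 0.92 [ 0.4844 -0.1167  0.093 ]
brake_pivot [393.  74.] 0.85 [ 0.5748 -0.123   0.08  ]
bell [300.3 167.9] 0.69 [ 0.6597 -0.0184  0.    ]
seal_stamp [269.8 225.2] 0.97 [0.697  0.0533 0.    ]
seal_stamp [426.  102.2] 0.4 [ 0.5042 -0.1045  0.    ]
sticker_roll [269.1 225.4] 0.61 [0.6979 0.0536 0.    ]
```

View pics/wrist0.png

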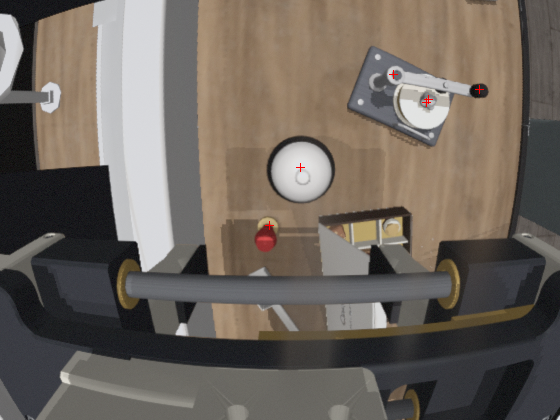

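The scene view shows the cap at (186,231), the dispenser near (270,248) and the sticker roll near (300,290). The wrist view shows the spool at (425,102), the handle at (479,90) and the pivot at (393,74), so the brake is about 0.3 rad open. The networks agree with all of this.

```bash
python3 - <<'E'
from h import *
np.set_printoptions(precision=4,suppress=True)
o=observe();c=camera("wrist")
print(np.array(c["T_tool_cam"]),c["fx"],c["cx"],c["cy"])
for z in(.066,.15,.29): print(z,wproj(c,o,o["ee_pos"]-[0,0,z]))
for uv,z in(((410,208),.039),((411,245),.039),((320,222),.039),((320,222),.15)): print(uv,z,wz(c,o,uv,z))
s=camera("side")
for n,cc in(("wrist",c),("side",s)): print(n,[(q["rect"],round(q["conf"],2)) for q in boxes_of(cc,"gift_box_open")[:2]])
q=boxes_of(s,"gift_box_open")
# corners by eye in side picture: front/near corners
for uv in((220,289),(257,299),(274,262)): print(uv,atz(s,uv,.0))
im=cv2.cvtColor(s["image"],cv2.COLOR_RGB2BGR)[190:350,180:340]
cv2.imwrite("pics/sidecrop.png",cv2.resize(im,None,fx=4,fy=3.7,interpolation=cv2.INTER_CUBIC))
E
```

```text
[[ 0.0005 -0.9628 -0.2701  0.0742]
 [ 1.      0.0002  0.0013 -0.    ]
 [-0.0012 -0.2701  0.9628 -0.0917]
 [ 0.      0.      0.      1.    ]] 325.19226210127806 287.9084892052064 209.81949896504383
0.066 (np.float64(287.50589738646744), np.float64(263.88684383747193))
0.15 (np.float64(287.50122790908955), np.float64(217.74584895210214))
0.29 (np.float64(287.50131207660166), np.float64(183.32431743768436))
(410, 208) 0.039 [0.5335 0.0203 0.039 ]
(411, 245) 0.039 [0.5266 0.0664 0.039 ]
(320, 222) 0.039 [0.6387 0.0366 0.039 ]
(320, 222) 0.15 [0.6503 0.001  0.15  ]
wrist []
side [([195.8, 295.5, 214.4, 321.5], 0.67)]
(220, 289) [0.6203 0.1875 0.    ]
(257, 299) [0.5112 0.1642 0.    ]
(274, 262) [0.5395 0.0229 0.    ]
```

View pics/sidecrop.png

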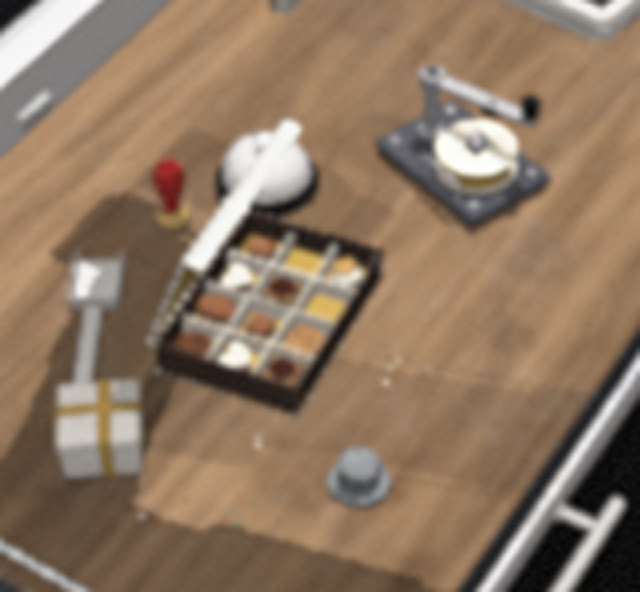

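```bash
python3 -m creep '11.7 19 4 0 0 63 -1;11.7 19 4 0 0 63 -1;11.7 19 4 0 0 63 -1;11.7 19 4 0 0 63 -1;11.7 19 4 0 0 63 -1;11.7 19 4 0 0 63 -1;11.7 19 4 0 0 63 -1;11.7 19 4 0 0 63 -1;11.7 19 4 0 0 63 -1;11.7 19 4 0 0 63 -1;11.7 19 4 0 0 63 -1;11.7 19 4 0 0 63 -1' 5
```

```text
clock: 3.0
ee_pos: [0.4851, -0.117, 0.2522]
orientation: [-0.235, 0.972, -0.0, 0.0]
wrist_force: [-0.1, 0.3, -0.1]
finger_gap: 0.997
```

```bash
python3 - <<'E'
from h import *
np.set_printoptions(precision=4,suppress=True)
zs=dict(spindle_seat=.04,latch_ring=.0485,brake_handle=.093,brake_pivot=.08)
o=observe();c=camera("wrist");pts=[]
for k,z in zs.items():
    for q in pinpoint(c,k)[:1]:
        print(k,np.array(q["uv"]).round(1),round(q["conf"],2),wz(c,o,q["uv"],z));pts.append(q["uv"])
save(c,"wrist1",pts)
E
```

```text
spindle_seat [285.2 238.3] 0.9 [ 0.5233 -0.1016  0.04  ]
latch_ring [284.1 242.5] 0.97 [ 0.5248 -0.1019  0.0485]
brake_handle [293.1 214.8] 0.66 [ 0.4844 -0.1138  0.093 ]
brake_pivot [286.1 239. ] 0.71 [ 0.51   -0.1072  0.08  ]
```

View pics/wrist1.png

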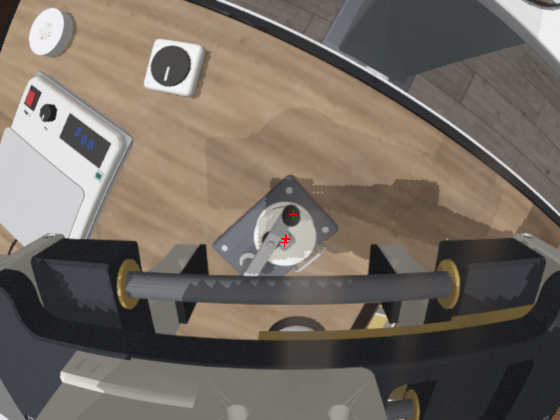

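The dispenser is below. The handle is at (291,213), the brake bar runs down-left, and the space between the fingers is clear. I'll descend and grip the handle lightly.

```bash
python3 -m creep '0 0.25 4 0 0 0 -0.2;0 0.25 8 0 0 0 -0.2;0 0.25 10 0 0 0 -0.2;0 0.25 10 0 0 0 0.3;0 0.25 10 0 0 0 1;0 0.25 10 0 0 0 1;0 0.25 10 0 0 0 1;0 0.25 10 0 0 0 1;0 0.25 10 0 0 0 1;0 0.25 10 0 0 0 1;0 0.25 10 0 0 0 1;0 0.25 10 0 0 0 1' 6; python3 - <<'E'
from h import *
o=observe();c=camera("wrist");save(c,"w2");s=camera("side")
im=cv2.cvtColor(s["image"],cv2.COLOR_RGB2BGR)[170:270,240:360]
cv2.imwrite("pics/s2.png",cv2.resize(im,None,fx=5,fy=5,interpolation=cv2.INTER_CUBIC))
E
```

```text
clock: 4.25
ee_pos: [0.484, -0.1148, 0.1525]
orientation: [-0.233, 0.972, -0.0, 0.0]
wrist_force: [0.2, 0.6, 1.1]
finger_gap: 0.168
```

View pics/w2.png

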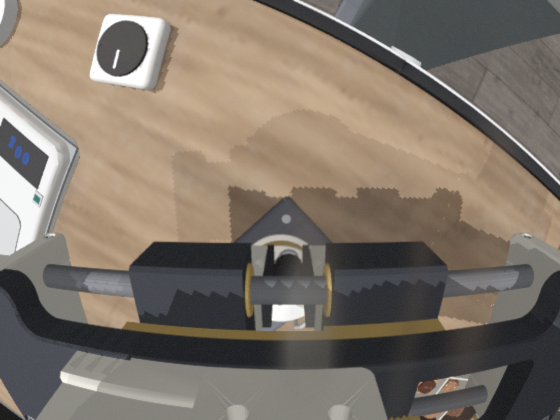

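View pics/s2.png

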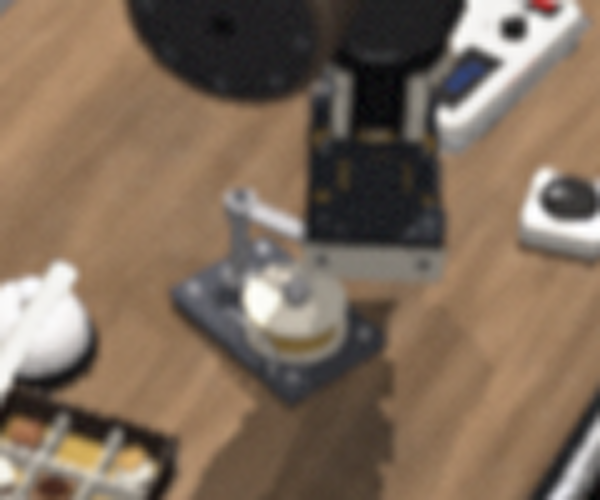

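Gap is 14.8 mm, so the handle is gripped. Next I swing it along the arc.

```bash
python3 -m creep '0.45 -0.9 0 0 0 0 1;0.8 -1.9 0 0 0 0 1;1.1 -3.0 0 0 0 0 1;1.2 -4.1 0 0 0 0 1;1.15 -5.3 0 0 0 0 1;0.97 -6.4 0 0 0 0 1;0.97 -6.4 0 0 0 0 1'; python3 -c "
from h import *
o=observe();print(o['wrist_force'])"
```

```text
clock: 4.93
ee_pos: [0.5055, -0.1784, 0.1519]
orientation: [-0.233, 0.973, -0.0, -0.0]
wrist_force: [-1.5, -2.2, 1.6]
finger_gap: 0.166
[-1.47748558 -2.17410129  1.58890176]
```

```bash
python3 -m creep '-0.3 -0.9 0 0 0 0 1;-0.6 -1.75 0 0 0 0 1;-1.0 -2.4 0 0 0 0 1;-1.4 -3.05 0 0 0 0 1;-1.4 -3.05 0 0 0 0 1;-1.4 -3.05 0 0 0 0 0.3;-1.4 -3.05 0 0 0 0 0;-1.4 -3.05 0 0 0 0 0;-1.4 -3.05 -3 0 0 0 -0.5;-1.4 -3.05 -7 0 0 0 -1;-1.4 -3.05 -11 0 0 0 -1;-1.4 -3.05 -11 0 0 0 -1'; python3 - <<'E'
from h import *
np.set_printoptions(precision=4,suppress=True)
zs=dict(spindle_seat=.04,latch_ring=.0485,brake_handle=.093,brake_pivot=.08,dispenser=0)
o=observe();c=camera("wrist");pts=[]
for k,z in zs.items():
    for q in pinpoint(c,k)[:1]:
        print(k,np.array(q["uv"]).round(1),round(q["conf"],2),wz(c,o,q["uv"],z));pts.append(q["uv"])
save(c,"w3",pts)
E
```

```text
clock: 5.93
ee_pos: [0.5339, -0.1976, 0.271]
orientation: [-0.234, 0.972, -0.003, 0.006]
wrist_force: [1.7, -1.2, 0.8]
finger_gap: 0.632
spindle_seat [373.2 224.1] 0.69 [ 0.5247 -0.1034  0.04  ]
latch_ring [374.1 226.8] 0.64 [ 0.5253 -0.1044  0.0485]
brake_handle [289.7 201.4] 0.84 [ 0.531  -0.2003  0.093 ]
brake_pivot [339.9 270.3] 0.87 [ 0.5732 -0.1236  0.08  ]
dispenser [367. 211.] 0.66 [ 0.5213 -0.1029  0.    ]
```

View pics/w3.png

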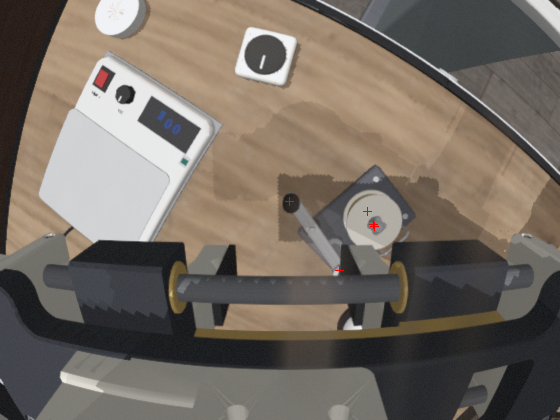

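The handle is now at (290,202) and the pivot at (340,270), which puts the brake at about 1.44 rad, clear of the spool at (374,222). Next I go over the cap.

```bash
python3 -m creep '-1.1 4.1 0 0 0 0 -1;-2.2 8.2 0 0 0 0 -1;-3.3 12.2 0 0 0 0 -1;-4.4 16.2 0 0 0 0 -1;-5.5 20.2 0 0 0 0 -1;-6.6 24.3 0 0 0 0 -1;-7.7 28.3 0 0 0 0 -1;-8.8 32.4 0 0 0 0 -1;-9.9 36.4 0 0 0 0 -1;-11 40.5 0 0 0 0 -1;-11 40.5 0 0 0 0 -1;-11 40.5 0 0 0 0 -1;-11 40.5 0 0 0 0 -1'; cat > cap.py <<'E'
import sys
from h import *
np.set_printoptions(precision=4,suppress=True)
o=observe();c=camera("wrist");pts=[]
print(o["ee_pos"],o["orientation"],o["wrist_force"])
R=Ro.from_quat(o["orientation"]).as_matrix()
for q in pinpoint(c,"snap_cap")[:2]:
    p=wz(c,o,q["uv"],0.);print(np.array(q["uv"]).round(1),round(q["conf"],2),p,"tool cm",100*R.T@(p-o["ee_pos"]));pts.append(q["uv"])
for q in boxes_of(c,"snap_cap")[:1]: print(q)
save(c,sys.argv[1],pts)
E
python3 cap.py w4
```

```text
clock: 7.32
ee_pos: [0.4442, 0.2137, 0.2612]
orientation: [-0.234, 0.972, -0.001, -0.001]
wrist_force: [0.2, -0.5, -0.2]
finger_gap: 0.999
[0.4442 0.2137 0.2612] [-0.2341  0.9722 -0.0006 -0.0009] [ 0.2204 -0.5282 -0.1779]
{'rect': [262.4, 164.7, 302.4, 203.7], 'conf': 0.7}
```

View pics/w4.png

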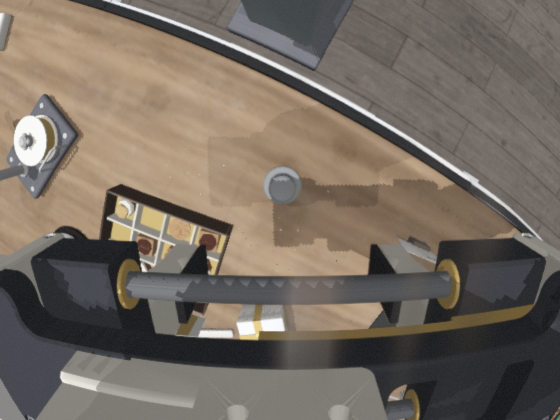

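```bash
python3 - <<'E'
from h import *
np.set_printoptions(precision=4,suppress=True)
o=observe();c=camera("wrist")
R=Ro.from_quat(o["orientation"]).as_matrix()
for uv,z in(((282.4,184.5),.003),((282.4,185.5),.006),((283.5,187.5),.028),((425,250),0),((405,242),.0)):
    p=wz(c,o,uv,z);print(uv,p,100*R.T@(p-o["ee_pos"]))
g=np.ascontiguousarray(c["image"][150:220,240:325,::-1])
cv2.imwrite("pics/c4.png",cv2.resize(g,None,fx=8,fy=8,interpolation=cv2.INTER_CUBIC))
E
```

```text
(282.4, 184.5) [0.4441 0.204  0.003 ] [ 0.4275 -0.7204 25.8802]
(282.4, 185.5) [0.4446 0.2043 0.006 ] [ 0.3757 -0.7155 25.5801]
(283.5, 187.5) [0.4418 0.2046 0.028 ] [ 0.6089 -0.5651 23.3803]
(425, 250) [0.4366 0.3997 0.    ] [-7.7576 17.0719 26.1677]
(405, 242) [0.4394 0.3686 0.    ] [-6.6053 14.1669 26.1696]
```

View pics/c4.png

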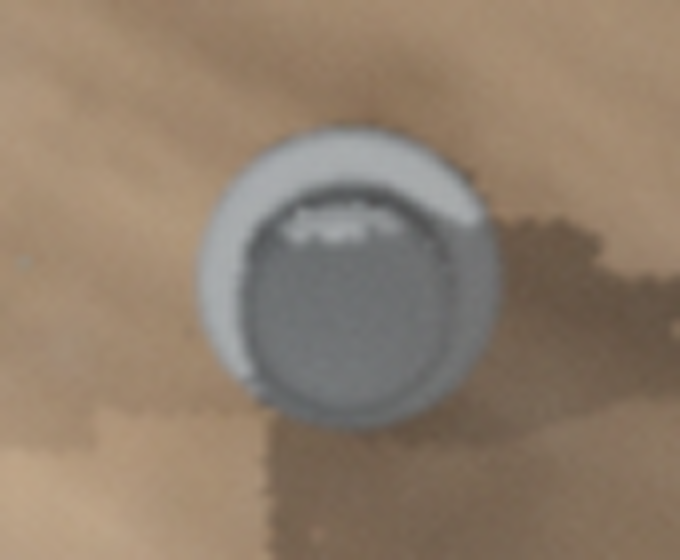

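```bash
python3 -m creep '0.2 -0.3 4 0 0 0 -1;0.5 -0.6 8 0 0 0 -1;0.5 -0.6 11 0 0 0 -1;0.5 -0.6 11 0 0 0 -1;0.5 -0.6 11 0 0 0 -1'; python3 cap.py w5;python3 - <<'E'
from h import *
c=camera("wrist")
g=np.ascontiguousarray(c["image"][170:270,225:345,::-1])
cv2.imwrite("pics/c5.png",cv2.resize(g,None,fx=5,fy=5,interpolation=cv2.INTER_CUBIC))
E
```

```text
clock: 7.93
ee_pos: [0.443, 0.2048, 0.1517]
orientation: [-0.233, 0.973, -0.001, -0.001]
wrist_force: [0.3, 0.8, 0.1]
finger_gap: 0.997
[0.443  0.2048 0.1517] [-0.2329  0.9725 -0.0011 -0.0013] [0.3102 0.8185 0.1155]
[285.8 216.9] 0.75 [0.4443 0.2021 0.    ] tool cm [-0.0365 -0.2758 15.1737]
{'rect': [262.0, 192.3, 317.6, 248.3], 'conf': 0.88}
```

View pics/c5.png

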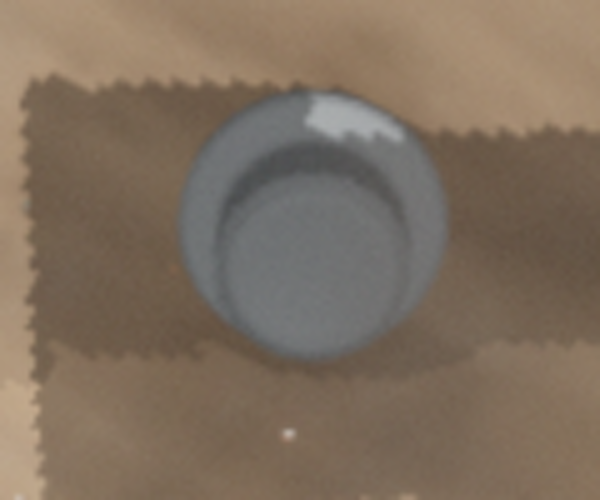

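```bash
python3 - <<'E'
from h import *
np.set_printoptions(precision=4,suppress=True)
o=observe();c=camera("wrist")
R=Ro.from_quat(o["orientation"]).as_matrix()
for uv,z in(((287.5,214.4),.006),((287.6,222.4),.028)):
    p=wz(c,o,uv,z);print(uv,p,100*R.T@(p-o["ee_pos"]))
for z in (.006,.028):
    print([wproj(c,o,np.r_[o["ee_pos"][:2],0]+[0,0,z]+R[:,0]*d) for d in (-.002,0,.002)])
E
```

```text
(287.5, 214.4) [0.4428 0.2048 0.006 ] [ 0.2694 -0.1423 14.8303]
(287.6, 222.4) [0.4421 0.2046 0.028 ] [ 0.3315 -0.1317 12.6301]
[(np.float64(289.14458756489256), np.float64(219.55135998764297)), (np.float64(289.14883134045834), np.float64(217.07736254969367)), (np.float64(289.1530461727857), np.float64(214.59186112013555))]
[(np.float64(289.275451590693), np.float64(228.91342731722145)), (np.float64(289.280623939976), np.float64(226.2396506185361)), (np.float64(289.2857611599796), np.float64(223.55105205583405))]
```

```bash
python3 - <<'E'
from h import *
for i in range(3):
    o=observe();print(o["ee_pos"],o["orientation"],o["joint_velocities"].round(4));camera("side")
E
python3 -m creep '0.3 -0.1 4 0 0 0 -1;0.3 -0.1 7.0 0 0 0 -1;0.3 -0.1 7.0 0 0 0 -1;0.3 -0.1 7.0 0 0 0 -1'; python3 cap.py w6
```

```text
[0.44392367 0.20686857 0.15409453] [-2.33457695e-01  9.72365352e-01  8.83489240e-04  1.53175268e-03] [ 0.0041  0.0025 -0.01   -0.0027  0.0067  0.0012]
[0.44370986 0.20677126 0.153841  ] [-2.33468926e-01  9.72362956e-01  8.35407458e-04  1.35830841e-03] [ 0.0018  0.0055 -0.0097 -0.0026  0.0034  0.0014]
[0.44351449 0.20665104 0.15354812] [-2.33493706e-01  9.72357406e-01  7.05144911e-04  1.12592966e-03] [ 0.002   0.0086 -0.0093 -0.0015  0.0034  0.0004]
clock: 8.67
ee_pos: [0.4403, 0.2034, 0.0818]
orientation: [-0.234, 0.972, -0.001, -0.001]
wrist_force: [0.2, 0.3, -0.0]
finger_gap: 1.001
[0.4403 0.2034 0.0818] [-0.2336  0.9723 -0.0011 -0.0014] [ 0.18    0.3191 -0.0011]
[287.8 255.5] 0.85 [0.4429 0.2033 0.    ] tool cm [-0.256  -0.1139  8.1748]
{'rect': [252.7, 222.8, 325.5, 272.6], 'conf': 0.59}
```

View pics/w6.png

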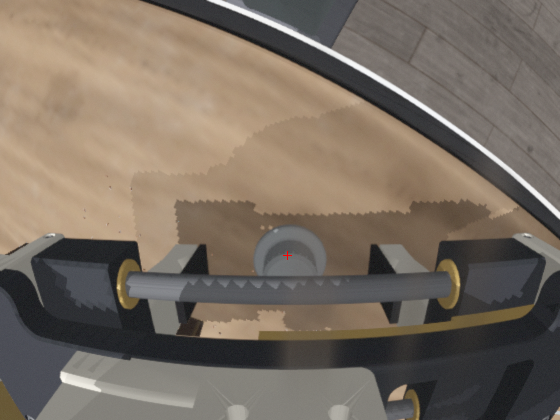

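```bash
python3 -m creep '0 0 0 0 0 0 -1;0 0 0 0 0 0 -1;0 0 0 0 0 0 -1;0 0 0 0 0 0 -1;0 0 0 0 0 0 -1;0 0 0 0 0 0 -1'; python3 cap.py w7; python3 - <<'E'
from h import *
c=camera("wrist");o=observe()
g=np.ascontiguousarray(c["image"][215:295,240:340,::-1])
cv2.imwrite("pics/c7.png",cv2.resize(g,None,fx=6,fy=6,interpolation=cv2.INTER_CUBIC))
R=Ro.from_quat(o["orientation"]).as_matrix()
for d in (-.021,0,.021): print(d,wproj(c,o,np.r_[o["ee_pos"][:2],.006]+R[:,0]*d),wproj(c,o,np.r_[o["ee_pos"][:2],.006]+R[:,1]*d))
E
```

```text
clock: 9.32
ee_pos: [0.4408, 0.2039, 0.0823]
orientation: [-0.233, 0.972, 0.0, 0.0]
wrist_force: [-1.0, 0.1, -0.2]
finger_gap: 1.0
[0.4408 0.2039 0.0823] [-0.2334  0.9724  0.0001  0.0001] [-0.9871  0.0708 -0.1817]
[287.1 253.4] 0.67 [0.4428 0.2032 0.    ] tool cm [-0.1466 -0.1548  8.2304]
{'rect': [251.3, 219.4, 329.1, 278.1], 'conf': 0.87}
-0.021 (np.float64(289.73528161181986), np.float64(287.8969772936373)) (np.float64(252.59352768502305), np.float64(255.17681595687057))
0 (np.float64(289.8372578540821), np.float64(255.37976737939547)) (np.float64(289.8372578540821), np.float64(255.37976737939547))
0.021 (np.float64(289.9331850150381), np.float64(219.75089774497997)) (np.float64(327.03253933716496), np.float64(255.18603989222055))
```

View pics/c7.png

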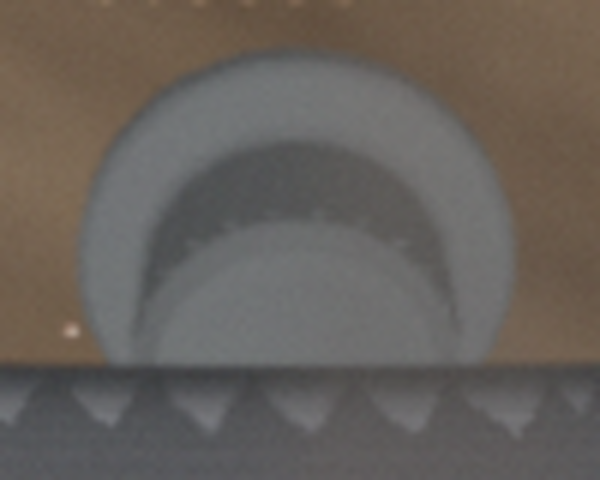

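```bash
python3 -m creep '-0.18 0 0.4 0 0 0 -1;-0.18 0 0.8 0 0 0 -1;-0.18 0 0.8 0 0 0 -0.3;-0.18 0 0.8 0 0 0 0.1;-0.18 0 0.8 0 0 0 1;-0.18 0 0.8 0 0 0 1;-0.18 0 0.8 0 0 0 1;-0.18 0 0.8 0 0 0 1;-0.18 0 0.8 0 0 0 1;-0.18 0 0.8 0 0 0 1' 45; python3 cap.py w8
```

```text
clock: 10.35
ee_pos: [0.4424, 0.2047, 0.0742]
orientation: [-0.233, 0.972, 0.0, 0.0]
wrist_force: [0.4, 0.9, 0.4]
finger_gap: 0.453
[0.4424 0.2047 0.0742] [-0.2334  0.9724  0.0001  0.0001] [0.4173 0.9039 0.3844]
[285.6 256.1] 0.91 [0.4432 0.2025 0.    ] tool cm [ 0.0367 -0.2359  7.4244]
{'rect': [248.2, 222.1, 328.1, 275.7], 'conf': 0.97}
```

View pics/w8.png

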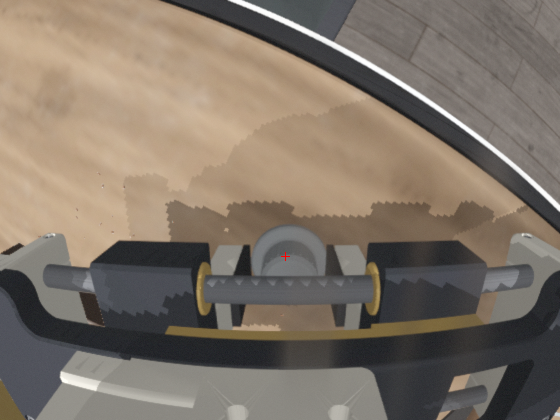

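```bash
python3 -m creep '0 0 0 0 0 0 1;0 0 0 0 0 0 1;0 0 0 0 0 0 1;0 0 0 0 0 0 1;0 0 0 0 0 0 1;0 0 0 0 0 0 1' 45; python3 -m creep '0 0 -4 0 0 0 1;0 0 -8 0 0 0 1;0 0 -12 0 0 0 1;0 0 -16 0 0 0 1;0 0 -18.6 0 0 0 1;0 0 -18.6 0 0 0 1;0 0 -18.6 0 0 0 1'; python3 cap.py w9
```

```text
clock: 11.0
ee_pos: [0.4424, 0.2047, 0.0742]
orientation: [-0.233, 0.972, 0.0, 0.0]
wrist_force: [1.0, -0.4, 1.2]
finger_gap: 0.309
clock: 11.58
ee_pos: [0.4427, 0.2051, 0.2619]
orientation: [-0.233, 0.972, 0.001, 0.002]
wrist_force: [-0.9, 0.3, -1.2]
finger_gap: 0.308
[0.4427 0.2051 0.2619] [-0.2334  0.9724  0.0012  0.0016] [-0.88    0.3236 -1.2222]
[287.7 255.4] 0.78 [0.5167 0.2417 0.    ] tool cm [-8.1586 -0.1358 26.2165]
{'rect': [254.2, 222.7, 322.5, 276.8], 'conf': 0.68}
```

View pics/w9.png

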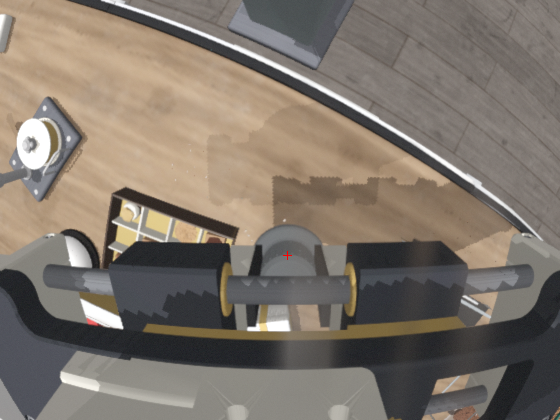

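The cap is held and lifted; its flange shows at (288,245) between the fingers. Next I go near the dispenser, offset so the spindle stays in view.

```bash
python3 -m creep '0.3 -4 0 0 0 0 1;0.7 -8 0 0 0 0 1;1.1 -12 0 0 0 0 1;1.4 -16 0 0 0 0 1;1.8 -20 0 0 0 0 1;2.1 -24 0 0 0 0 1;2.4 -28 0 0 0 0 1;2.7 -31 1 0 0 0 1;2.7 -31 4 0 0 0 1;2.7 -31 6 0 0 0 1;2.7 -31 6 0 0 0 1;2.7 -31 6 0 0 0 1;2.7 -31 6 0 0 0 1;2.7 -31 6 0 0 0 1;2.7 -31 6 0 0 0 1'; cat > seat.py <<'E'
import sys
from h import *
np.set_printoptions(precision=4,suppress=True)
zs=dict(spindle_seat=.04,latch_ring=.0485,brake_handle=.093,brake_pivot=.08)
o=observe();c=camera("wrist");pts=[]
R=Ro.from_quat(o["orientation"]).as_matrix()
print(o["ee_pos"],o["orientation"],o["wrist_force"],o["finger_gap"])
for k,z in zs.items():
    for q in pinpoint(c,k)[:1]:
        p=wz(c,o,q["uv"],z)
        print(k,np.array(q["uv"]).round(1),round(q["conf"],2),p,"tool cm",100*R.T@(p-o["ee_pos"]));pts.append(q["uv"])
save(c,sys.argv[1],pts)
E
python3 seat.py w10
```

```text
clock: 12.98
ee_pos: [0.5597, -0.0832, 0.2015]
orientation: [-0.234, 0.972, -0.0, 0.001]
wrist_force: [0.5, 0.3, -1.0]
finger_gap: 0.31
[ 0.5597 -0.0832  0.2015] [-0.2339  0.9722 -0.0001  0.0011] [ 0.5218  0.289  -1.0393] 0.3100362625436685
spindle_seat [288.5 162.8] 0.87 [ 0.524  -0.1024  0.04  ] tool cm [ 4.0876 -0.067  16.1443]
brake_handle [149.1 118. ] 0.7 [ 0.5309 -0.2     0.093 ] tool cm [ 7.9026 -9.0761 10.8437]
brake_pivot [231.9 217.6] 0.79 [ 0.5708 -0.1225  0.08  ] tool cm [ 0.8225 -3.99   12.1543]
```

View pics/w10.png

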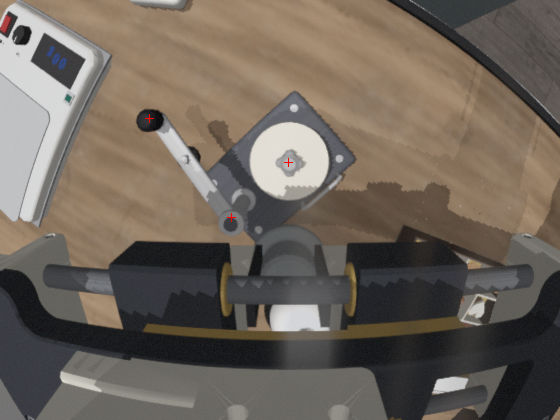

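```bash
cat > spool.py <<'E'
from h import *
from scipy.optimize import least_squares
np.set_printoptions(precision=4,suppress=True)
def run(o,c,guess):
    im=c["image"].astype(int);hsv=cv2.cvtColor(c["image"],cv2.COLOR_RGB2HSV)
    m=((hsv[...,2]>190)&(hsv[...,1]<60)).astype(np.uint8)
    n,l,s,ce=cv2.connectedComponentsWithStats(m)
    g=wproj(c,o,guess); k=min((i for i in range(1,n) if s[i,4]>1000),key=lambda i:np.hypot(*(ce[i]-g)))
    cs,_=cv2.findContours((l==k).astype(np.uint8),cv2.RETR_EXTERNAL,cv2.CHAIN_APPROX_NONE)
    ct=max(cs,key=cv2.contourArea)[:,0,:].astype(float)
    P=np.array([wz(c,o,uv,.04)[:2] for uv in ct if abs(uv[0]-c["cx"])+abs(uv[1]-c["cy"])>.1])
    f=least_squares(lambda q:np.hypot(P[:,0]-q[0],P[:,1]-q[1])-q[2],[guess[0],guess[1],.031],loss="soft_l1",f_scale=.0005)
    R=Ro.from_quat(o["orientation"]).as_matrix()
    p=np.r_[f.x[:2],.04];print("disc",s[k],f.x,"tool cm",100*R.T@(p-o["ee_pos"]),"res",np.abs(f.fun).mean())
    return f.x
if __name__=="__main__":
    o=observe();c=camera("wrist");print(o["ee_pos"],o["orientation"]);run(o,c,[.524,-.102,.04])
    g=np.ascontiguousarray(c["image"][115:210,235:345,::-1])
    cv2.imwrite("pics/c10.png",cv2.resize(g,None,fx=6,fy=6,interpolation=cv2.INTER_CUBIC))
E
python3 spool.py
```

```text
[ 0.5592 -0.0836  0.2007] [-0.2336  0.9723 -0.      0.0004]
disc [ 250  123   78   73 3810] [ 0.5216 -0.1034  0.0294] tool cm [ 4.2625 -0.0608 16.0679] res 0.001669486693708736
```

View pics/c10.png

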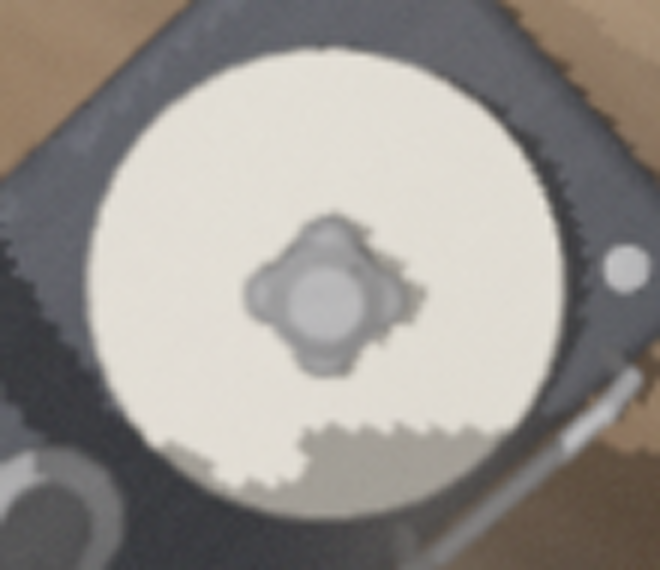

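```bash
python3 - <<'E'
from h import *
np.set_printoptions(precision=4,suppress=True)
o=observe();c=camera("wrist");print(o["ee_pos"],o["orientation"])
R=Ro.from_quat(o["orientation"]).as_matrix()
for uv,z in(((289.4,162.3),.04),((289.1,165.4),.0555),((289.2,164.4),.0485)):
    p=wz(c,o,uv,z);print(uv,p,100*R.T@(p-o["ee_pos"]))
E
```

```text
[ 0.5591 -0.0836  0.2005] [-0.2335  0.9723 -0.      0.0003]
(289.4, 162.3) [ 0.5223 -0.1024  0.04  ] [ 4.1388  0.0028 16.052 ]
(289.1, 165.4) [ 0.5227 -0.1025  0.0555] [ 4.1068 -0.0254 14.502 ]
(289.2, 164.4) [ 0.5229 -0.1023  0.0485] [ 4.0871 -0.0157 15.202 ]
```

```bash
python3 -m creep '2 0 0 0 0 0 1;4.1 0 0 0 0 0 1;4.1 0 2 0 0 0 1;4.1 0 4 0 0 0 1;4.1 0 5.5 0 0 0 1;4.1 0 6.6 0 0 0 1;4.1 0 6.6 0 0 0 1;4.1 0 6.6 0 0 0 1;4.1 0 6.6 0 0 0 1;4.1 0 6.6 0 0 0 1;4.1 0 6.6 0 0 0 1;4.1 0 6.6 0 0 0 1' 60; python3 - <<'E'
from h import *
np.set_printoptions(precision=4,suppress=True)
o=observe();c=camera("wrist");print(o["ee_pos"],o["orientation"],o["wrist_force"],o["finger_gap"])
save(c,"w11")
g=np.ascontiguousarray(c["image"][200:300,220:360,::-1])
cv2.imwrite("pics/c11.png",cv2.resize(g,None,fx=5,fy=5,interpolation=cv2.INTER_CUBIC))
s=camera("side")
im=cv2.cvtColor(s["image"],cv2.COLOR_RGB2BGR)[170:270,240:360]
cv2.imwrite("pics/s11.png",cv2.resize(im,None,fx=6,fy=6,interpolation=cv2.INTER_CUBIC))
R=Ro.from_quat(o["orientation"]).as_matrix()
for z,r in((.04,.031),(o["ee_pos"][2]-.068,.021)):
    for a in((1,0),(0,-1),(0,1)): print(z,a,np.round(wproj(c,o,np.r_[o["ee_pos"][:2],z]+r*(R[:,0]*a[0]+R[:,1]*a[1])),1))
E
```

```text
clock: 14.33
ee_pos: [0.5229, -0.1023, 0.1348]
orientation: [-0.233, 0.972, -0.0, 0.001]
wrist_force: [0.5, 0.8, -0.4]
finger_gap: 0.305
[ 0.5229 -0.1023  0.1348] [-0.2335  0.9724 -0.0001  0.0006] [ 0.4546  0.8068 -0.361 ] 0.30548199243640284
0.04 (1, 0) [289.8 193.8]
0.04 (0, -1) [239.7 242.7]
0.04 (0, 1) [339.7 242.8]
0.06683754362757471 (1, 0) [290.1 224.3]
0.06683754362757471 (0, -1) [251.1 261. ]
0.06683754362757471 (0, 1) [328.7 261. ]
```

View pics/c11.png

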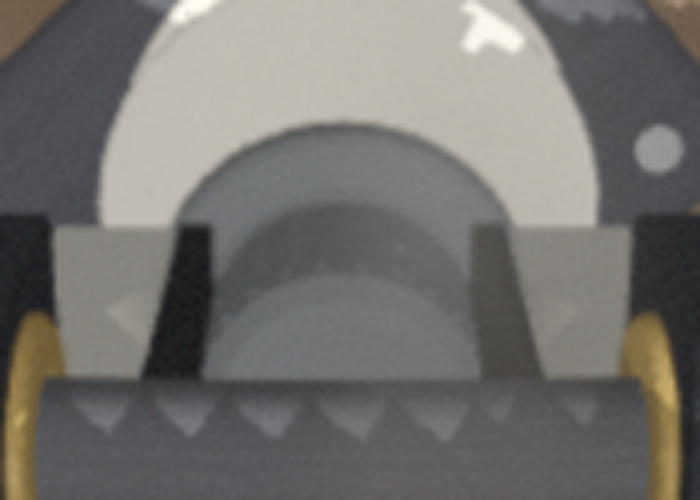

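View pics/s11.png

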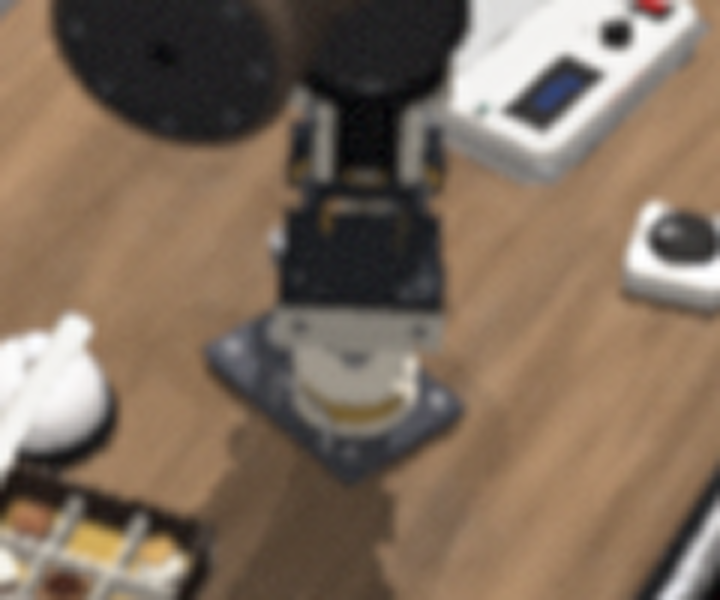

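Cap flange and spool both project exactly where a centred cap should: the spool's sides straddle column 289.8 and the flange's front edge is at row 224.4. I'll press down in steps.

```bash
python3 -m creep '0 0 0.3 0 0 0 1;0 0 0.6 0 0 0 1;0 0 0.9 0 0 0 1;0 0 1.2 0 0 0 1;0 0 1.2 0 0 0 1;0 0 1.2 0 0 0 1;0 0 1.2 0 0 0 1' 60
```

```text
clock: 15.02
ee_pos: [0.5219, -0.1024, 0.1217]
orientation: [-0.233, 0.972, 0.0, -0.001]
wrist_force: [-3.4, 0.6, 0.7]
finger_gap: 0.308
```

```bash
python3 -m creep '0 0 0.3 0 0 0 1;0 0 0.6 0 0 0 1;0 0 0.8 0 0 0 1;0 0 0.8 0 0 0 1;0 0 0.8 0 0 0 1;0 0 0.8 0 0 0 1' 60
```

```text
clock: 15.52
ee_pos: [0.5221, -0.1025, 0.1142]
orientation: [-0.233, 0.972, 0.0, -0.0]
wrist_force: [-4.7, 0.7, 5.1]
finger_gap: 0.309
```

```bash
python3 -m creep '0 0 0.2 0 0 0 1;0 0 0.4 0 0 0 1;0 0 0.4 0 0 0 1;0 0 0.4 0 0 0 1;0 0 0.4 0 0 0 1;0 0 0.4 0 0 0 1' 60;  python3 - <<'E'
from h import *
np.set_printoptions(precision=4,suppress=True)
o=observe();c=camera("wrist");print(o["ee_pos"],o["orientation"],o["wrist_force"],o["finger_gap"])
save(c,"w12",[q["uv"] for q in pinpoint(c,"brake_handle")[:1]])
g=np.ascontiguousarray(c["image"][200:300,220:360,::-1])
cv2.imwrite("pics/c12.png",cv2.resize(g,None,fx=5,fy=5,interpolation=cv2.INTER_CUBIC))
R=Ro.from_quat(o["orientation"]).as_matrix()
for z,r in((.04,.031),(.046,.021)):
    for a in((1,0),(0,-1),(0,1)): print(z,a,np.round(wproj(c,o,np.r_[.5226,-.1024,z]+r*(R[:,0]*a[0]+R[:,1]*a[1])),1))
s=camera("scene")
im=cv2.cvtColor(s["image"],cv2.COLOR_RGB2BGR)[190:290,220:340]
cv2.imwrite("pics/s12.png",cv2.resize(im,None,fx=6,fy=6,interpolation=cv2.INTER_CUBIC))
E
```

```text
clock: 16.02
ee_pos: [0.5221, -0.1024, 0.114]
orientation: [-0.234, 0.972, -0.0, 0.0]
wrist_force: [-20.0, 6.9, 45.7]
finger_gap: 0.305
[ 0.5221 -0.1024  0.114 ] [-0.2341  0.9722 -0.0004  0.0002] [-19.9949   6.8876  45.7168] 0.3045487941312256
0.04 (1, 0) [289.7 203.6]
0.04 (0, -1) [234.4 257.2]
0.04 (0, 1) [344.8 257.2]
0.046 (1, 0) [289.7 225.3]
0.046 (0, -1) [250.8 261.9]
0.046 (0, 1) [328.4 261.9]
```

View pics/w12.png

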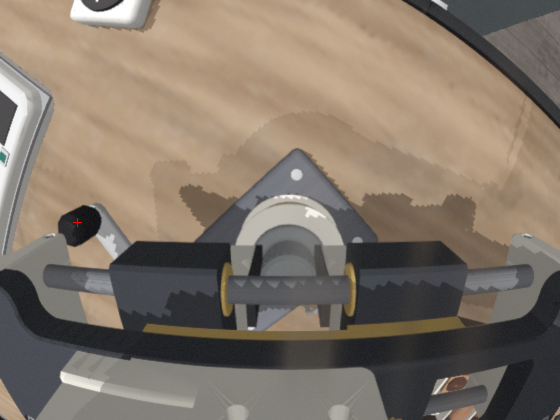

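View pics/c12.png

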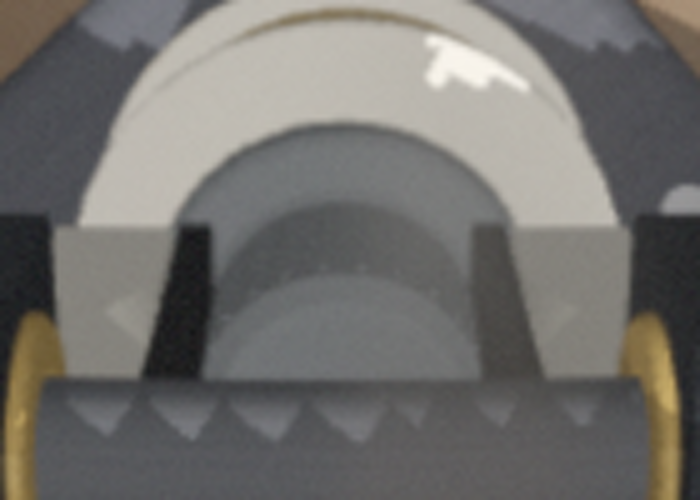

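View pics/s12.png

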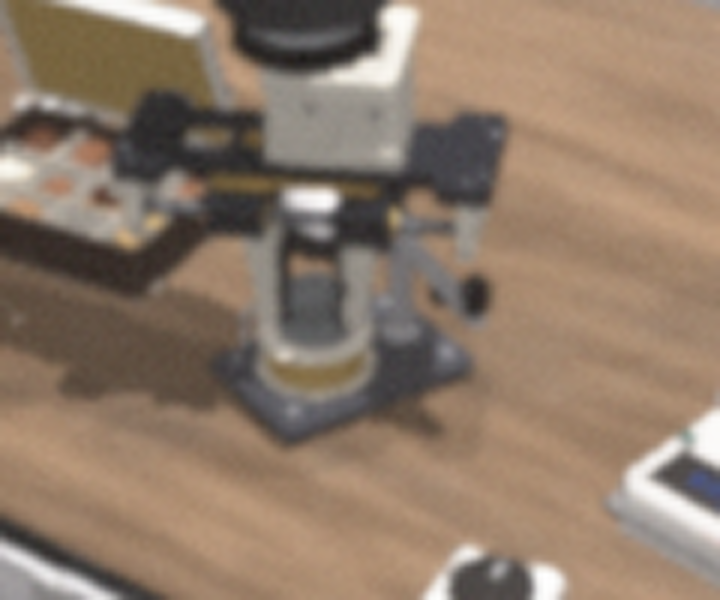

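Seated: TCP at 0.114 puts the cap's underside at 0.040. But 46 N is more push than needed, so I'll ease off.

```bash
python3 -m creep '0.05 0.02 -0.12 0 0 0 1;0.1 0.05 -0.25 0 0 0 1;0.1 0.05 -0.25 0 0 0 1;0.1 0.05 -0.25 0 0 0 1;0.1 0.05 -0.25 0 0 0 1;0.1 0.05 -0.25 0 0 0 1' 60; python3 -m creep '0 0 0 0 0 0 1;0 0 0 0 0 0 1;0 0 0 0 0 0 1;0 0 0 0 0 0 1;0 0 0 0 0 0 1;0 0 0 0 0 0 1;0 0 0 0 0 0 1;0 0 0 0 0 0 1'
```

```text
clock: 16.67
ee_pos: [0.5219, -0.1024, 0.1141]
orientation: [-0.234, 0.972, -0.0, 0.001]
wrist_force: [-7.8, 3.1, 17.7]
finger_gap: 0.305
clock: 17.33
ee_pos: [0.5219, -0.1024, 0.1141]
orientation: [-0.234, 0.972, -0.0, 0.001]
wrist_force: [-7.9, 2.5, 18.1]
finger_gap: 0.307
```

```bash
python3 - <<'E'
from h import *
np.set_printoptions(precision=4,suppress=True)
o=observe();c=camera("wrist");print(o["ee_pos"],o["orientation"],o["wrist_force"],o["finger_gap"],o["clock"])
for q in pinpoint(c,"brake_handle")[:1]:
    p=wz(c,o,q["uv"],.093);v=p[:2]-[.5725,-.122];print(p,q["conf"],(np.degrees(np.arctan2(v[1],v[0]))%360-158.5)/57.3)
for n in("side","scene"):
    s=camera(n)
    for k in("bell","seal_stamp","mini_box","sticker_roll"):
        for q in pinpoint(s,k)[:1]: print(n,k,np.array(q["uv"]).round(),round(q["conf"],2))
hand_in()
print(observe()["wrist_force"])
E
```

```text
[ 0.5219 -0.1024  0.1141] [-0.2338  0.9723 -0.0003  0.0006] [-7.9393  2.4607 18.0794] 0.3072264656094755 17.3333
[ 0.5317 -0.1978  0.093 ] 0.76 1.4514698964441253
side bell [247. 240.] 0.75
side seal_stamp [222. 248.] 0.7
side mini_box [203. 310.] 0.88
side sticker_roll [368. 184.] 0.79
scene bell [277. 226.] 0.61
scene mini_box [210. 214.] 0.54
the job is handed in; nothing more can be done
the job is handed in; nothing more can be done
```

I swung the brake arm open, pressed the snap cap onto the spindle until it seated, and handed the job in at about 17.5 s with the gripper still pressing the cap down. No verdict was reported.

- **Brake:** it started about 0.3 rad open. The last wrist picture puts it at about 1.45 rad open.
- **Cap height:** the TCP ended at z = 0.1141 m, against 0.0742 m when I gripped the cap on the counter. With no slip visible in the hand, that puts its underside at the 40 mm seat.
- **Cap sideways:** it is within about 1 mm of the measured spindle axis, and the tool is upright to about 0.001 rad.
- **Click:** no clear force peak showed, because I read the force only at the end of each step. That it snapped on is therefore inferred from the height and from the rise in force once the cap met the spool.
- **Pressing force:** it briefly reached about 46 N on the wrist in the last press. I eased it to a steady 18 N down, with about 8 N sideways and a 60 N grip command.
- **Other things on the counter:** the bell, mini box and sticker roll show up in the last pictures within a few pixels of where they began. The stamp was found only in the side picture, unmoved.

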